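# Turn the backwards drawer round under the low riser

## Robot

A 7-joint arm with a two-finger parallel gripper is mounted at the origin on a cart in front of the work surface, level with it; the furniture and walls round the work are solid. World frame = base frame: x ahead of the robot, y to its left, z up, the work surface at z = 0. Lengths are in m, angles in degrees, forces in N, time in s.
With the tool pointing down it reaches from about 0.425 to 0.875 m from the base axis. Payload 4.7 kg.
Tool frame: the origin (TCP) lies at the very end of the fingers, on their centre line; the grasp point (between the pads) lies 19 mm behind it; y points along the fingers, z is the direction in which the jaws open and shut, and the axes are right-handed (so a half turn about y gives the same grasp; the last joint's range is limited). The gripper opens to 87 mm and grips with 3 to 60 N. Pads are 19 mm wide; open, the fingers measure 117 mm over their backs; the gripper's body (75 mm by 190 mm) begins 51 mm behind the grasp point.
Start: joints at [71.396, 18.392, -4.016, 83.108, 1.295, 78.541, -3.26], TCP at [0.216, -0.613, 0.223] pointing down, gripper open.
Joint ranges: [-163.93, 163.93], [-17.29, 119.83], [-79.2, 71.16], [3.27, 140.29], [-89.18, 269.18], [5.43, 117.66], [-154.24, 154.24]. Speed limits (degrees/s): [147.25, 147.25, 180, 180, 180, 180, 180].

## Interface

Orientations are given as [roll, pitch, yaw] about the fixed x, y, z axes, in that order (R = Rz(yaw) Ry(pitch) Rx(roll)).
In Python, from cell import env gives the robot as it stands.
- The arm moves only by the shell command python3 -m pendant 'ROWS' [FORCE]. ROWS is JSON, one flat list of numbers, 7 for each row, row after row: the shift along the world's x, y, z in units of 40 mm (1.0 is 40 mm), then the turn, a rotation vector about the world's x, y, z in units of 10 degrees (1.0 is 10 degrees), then the finger opening in mm, from 0 to 87. In form: [x, y, z, wx, wy, wz, jaw, x, y, z, wx, wy, wz, jaw, ...]. A call has 1 to 10 rows; each row shifts and turns the commanded pose from where the row before left it; what a row does not reach is not made up. A row lasts 1/8 s, in which the tool goes at most 62.5 mm and 10.7 degrees, less where a joint would pass 70% of its speed; a pose out of reach is approached as far as the arm can. A call is refused whole if a number of a shift passes 1 or a number of a turn 1, either way. A call with a gripper value outside its range is refused whole. The fingers move at their own pace and stop on an object; FORCE is the grip in N (left out, the last holds). Time passes only in rows, so rows that do not move let the fingers close. It gives the time, the measured TCP pose, the force and the opening at its end, in the units of the state.
- env.get_obs(): the state, without advancing time (a new reading comes with each control period).
- env.read_camera(name): name is "side" or "top"; returns a dict with "image" (480x640x3 uint8, red, green, blue), "fx", "fy", "cx", "cy" (pixels), "k1" (the pictures are not rectified: a ray, as slopes to the right and down, at radius r is drawn at 1 + k1 r^2 times it, then the intrinsics apply), "cam_to_world" (4x4, takes a point from camera to world coordinates). Camera axes: x right, y up, looking along -z (the intrinsics and any distortion apply to the point x, -y, -z); pixel columns grow to the right and rows downward; lengths in m; the calibration is good to about 2 mm. A picture is of the moment at which its call begins. There is no depth.
- env.sign_off(): hands the job in, once; it reports no verdict.
The state is a dict: "time_s": time; "qpos": joint angles; "joint_velocities": joint speeds; "effort": joint torques, N m; "tool_pos": TCP position; "tool_rot": TCP orientation; "force": force on the tool from outside, world axes, zero at the start; "wrist_torque": the same for the moment, N m; "grip_width": finger opening in m.
Only numpy, scipy, OpenCV 4.12 (cv2) and the standard library are available. Lean on these libraries where they do the work, as an engineer would, in place of code of your own. Each camera call takes 0.05 s, during which the arm holds its last target.

## Task

One of the two small drawers under the low wooden riser has been pushed in back to front, handle inside and plain end sticking out. Stand the red-capped spice jar that blocks its way upright on top of the riser, and take the drawer out, turn it round and slide it fully home in the same bay, handle outwards and its front level with the riser's front edge, with the teaspoon still lying in it. Leave the other drawer, the tumbler, the honey jar and the salt shaker as they are.

Things in the scene. Friction and masses are not known exactly. Their poses are not given: they have to be found in the camera images.
- riser: fixed low riser of light wood on the worktop, 165 mm deep (its x) and 190 mm wide (its y), flat top 60 mm above the worktop. Origin: centre of its underside, on the worktop; its x axis points away from the robot into the bays, z up. Two bays open at its front edge (x = -82.5 mm), centred at y = +40 and y = -40 mm; each is 63 mm wide, 46 mm high and 155 mm deep to a back panel, with the bare worktop as floor. The top board is 14 mm thick.
- drawer_center (a point): centre (half-way up) of the backwards drawer: an open-topped dark wooden box 150 mm long (x), 56 mm wide (y), 40 mm high, walls 6 mm, 0.22 kg, loose on the worktop. Its handle is on the end that its x axis points away from (-x); the other end is plain. At the start the handle end is inside one of the bays and the plain end sticks out of it by roughly 55 to 70 mm. Properly home it has the riser's own direction (x axes parallel)
- drawer_handle (a point): middle of that drawer's handle: a light wooden tongue 14 mm thick (y), 26 mm high (8 to 34 mm above the worktop), sticking out 40 mm from the drawer's handle end along the drawer's middle; this point is 98 mm from the drawer's centre along -x
- neighbour_center (a point): centre (half-way up) of the other drawer, of the same size and shape, right way round in the other bay, its handle towards the front and standing 40 to 55 mm out of the riser's front edge; leave it (loose, empty)
- teaspoon_center (a point): centre of the steel teaspoon that lies lengthwise in the backwards drawer, 130 x 26 x 11 mm; loose
- spice_jar_center (a point): centre (half-way up) of the spice jar with the red cap, 44 mm in diameter, 106 mm high, about 0.11 kg, standing on the worktop in front of the sticking-out drawer end
- tumbler_center (a point): centre (half-way up) of a plain clear glass tumbler, 80 mm in diameter, 88 mm high, standing on the black hob to the right; loose, leave it
- honey_jar_center (a point): centre (half-way up) of a glass honey jar with a green lid, 65 mm in diameter, 114 mm high, on the left of the riser; loose, leave it
- shaker_center (a point): centre (half-way up) of a grey-topped glass shaker, 44 mm in diameter, 90 mm high, on the right of the riser; loose, leave it
Mind the look-alikes: they are no part of the job. Of the things that look like the part that bears spice_jar_center, the middle-sized one is meant.

How it is judged (in metres and radians):
At the end, for the whole second after the job is handed in: The drawer lies in its bay with its handle pointing out of the front, its front face within about 15 mm of the riser's front edge and parallel to the riser within 0.08 rad; the teaspoon lies in it; the spice jar stands upright (within 0.1 rad) on the riser's top; both at rest (x of drawer_center in the frame of riser between -0.022 and 0.006 m and y of drawer_center in the frame of riser between -0.06 and 0.06 m and height (world z) of drawer_center below 0.03 m and x of drawer_handle in the frame of riser below -0.085 m and angle between the x axis of drawer and the x axis of riser, either way round below 0.08 rad and x of teaspoon_center in the frame of drawer_center between -0.06 and 0.06 m and y of teaspoon_center in the frame of drawer_center between -0.03 and 0.03 m and height (world z) of teaspoon_center below 0.04 m and x of spice_jar_center in the frame of riser between -0.08 and 0.08 m and y of spice_jar_center in the frame of riser between -0.095 and 0.095 m and height (world z) of spice_jar_center between 0.105 and 0.122 m and angle between spice_jar_center's own z axis and vertical below 0.1 rad and linear speed of each of drawer, spice_jar below 0.02 m/s); the robot touches nothing.
It fails at once if the other drawer is displaced by more than 20 mm (distance of neighbour_center from where it was at the start of the episode above 0.02 m).
It fails at once if the spice jar is tipped over (angle between spice_jar_center's own z axis and vertical above 0.7 rad).
It fails at once if the tumbler is moved more than 25 mm or knocked over (distance of tumbler_center from where it was at the start of the episode above 0.025 m or angle between tumbler_center's own z axis and vertical above 0.4 rad).
It fails at once if the honey jar is moved more than 25 mm or knocked over (distance of honey_jar_center from where it was at the start of the episode above 0.025 m or angle between honey_jar_center's own z axis and vertical above 0.4 rad).
It fails at once if the salt shaker is moved more than 25 mm or knocked over (distance of shaker_center from where it was at the start of the episode above 0.025 m or angle between shaker_center's own z axis and vertical above 0.4 rad).
It also fails if it takes over 72 s, if anything falls off the work surface, if the arm or the gripper's body presses on something with over 40 N, if the wrist force passes 120 N, or if a joint passes its speed limit or range.

## Working session

There is one attempt and no reset: what is moved stays moved. The work goes in short steps, Python scripts to look and compute and a shell command to move; the robot and the scene stay as the last step left them, time stands still between calls to the robot, and variables do not carry over. Pictures are saved under pics/ and viewed, and the job is handed in when it is done.

```bash
mkdir -p pics; ls; cat > h.py <<'E'
import numpy as np,cv2
from cell import env
def shot(n,f):
    c=env.read_camera(n); cv2.imwrite('pics/'+f,c['image'][:,:,::-1]); return c
def ray(c,u,v):
    x=(u-c['cx'])/c['fx']; y=(v-c['cy'])/c['fy']
    a,b=x,y
    for _ in range(30):
        r2=a*a+b*b; s=1+c['k1']*r2; a,b=x/s,y/s
    M=np.array(c['cam_to_world']); d=M[:3,:3]@np.array([a,-b,-1.]); return M[:3,3],d
def onz(c,u,v,z):
    o,d=ray(c,u,v); return o+d*(z-o[2])/d[2]
def proj(c,p):
    M=np.array(c['cam_to_world']); q=M[:3,:3].T@(np.array(p)-M[:3,3]); x=q[0]/-q[2]; y=-q[1]/-q[2]; s=1+c['k1']*(x*x+y*y)
    return np.array([c['fx']*x*s+c['cx'],c['fy']*y*s+c['cy']])
E
python3 - <<'E'
from h import *
np.set_printoptions(precision=4,suppress=True)
for n in('top','side'):
    c=shot(n,n+'0.png'); print(n,{k:c[k] for k in c if k!='image'})
o=env.get_obs(); print(o)
E
```

```text
pics
top {'fx': 472.2490507426815, 'fy': 472.2490507426815, 'cx': 318.8670616789118, 'cy': 234.73358984072127, 'k1': -0.09838171155901039, 'cam_to_world': array([[-0.0083,  0.9815, -0.1911,  0.3672],
       [-0.9999, -0.0065,  0.0102,  0.0846],
       [ 0.0088,  0.1912,  0.9815,  1.1876],
       [ 0.    ,  0.    ,  0.    ,  1.    ]])}
side {'fx': 447.5504522618668, 'fy': 447.5504522618668, 'cx': 313.42187608178415, 'cy': 236.32403732962274, 'k1': -0.08237016082772607, 'cam_to_world': array([[ 0.6951,  0.575 , -0.4316,  0.2283],
       [-0.7188,  0.5692, -0.3992, -0.2681],
       [ 0.0161,  0.5877,  0.8089,  0.7485],
       [ 0.    ,  0.    ,  0.    ,  1.    ]])}
{'time_s': 0.1, 'qpos': array([71.3943, 18.4331, -4.0184, 83.1692,  1.2944, 78.5401, -3.2585]), 'joint_velocities': array([-0.0646, -0.0716, -0.0592, -0.1059, -0.0634, -0.0756, -0.0208]), 'effort': array([ -0.0009, -49.2574,  -0.4064, -31.3402,  -0.0641,   0.0395,
         0.0001]), 'tool_pos': array([ 0.2159, -0.6126,  0.2216]), 'tool_rot': array([ -90.0973,   -0.004 , -160.5807]), 'force': array([ 0.391 ,  0.501 , -0.3033]), 'wrist_torque': array([-0.0062, -0.0418, -0.016 ]), 'grip_width': 0.0867954956715464}
```

View pics/top0.png

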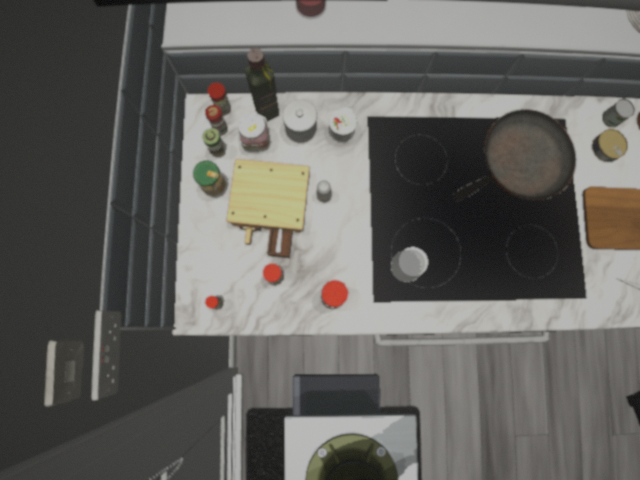

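View pics/side0.png

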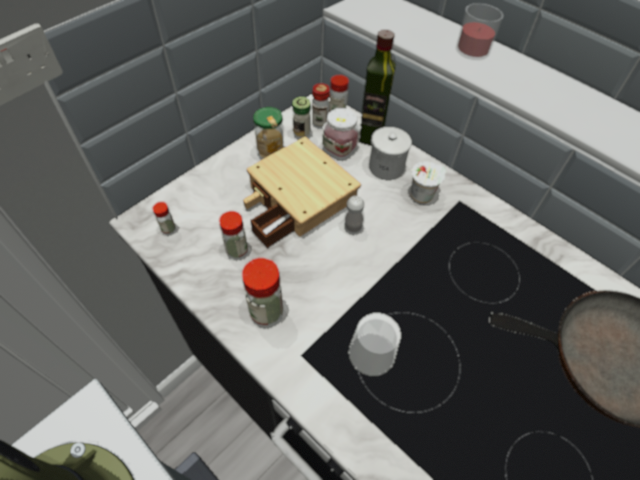

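The top view shows the riser at about (268,195) and the backwards drawer with the spoon at (280,243). The middle red-capped jar is at (272,273), with its larger and smaller look-alikes at (334,294) and (213,302). The neighbour's handle is at (250,234). I'll zoom in for pixel positions.

```bash
python3 - <<'E'
import cv2
a=cv2.imread('pics/top0.png')[140:320,185:425]
cv2.imwrite('pics/top0z.png',cv2.resize(a,None,fx=3.3,fy=3.3,interpolation=cv2.INTER_CUBIC))
a=cv2.imread('pics/side0.png')[120:320,200:420]
cv2.imwrite('pics/side0z.png',cv2.resize(a,None,fx=3,fy=3,interpolation=cv2.INTER_CUBIC))
E
```

```text
(no output)
```

View pics/top0z.png

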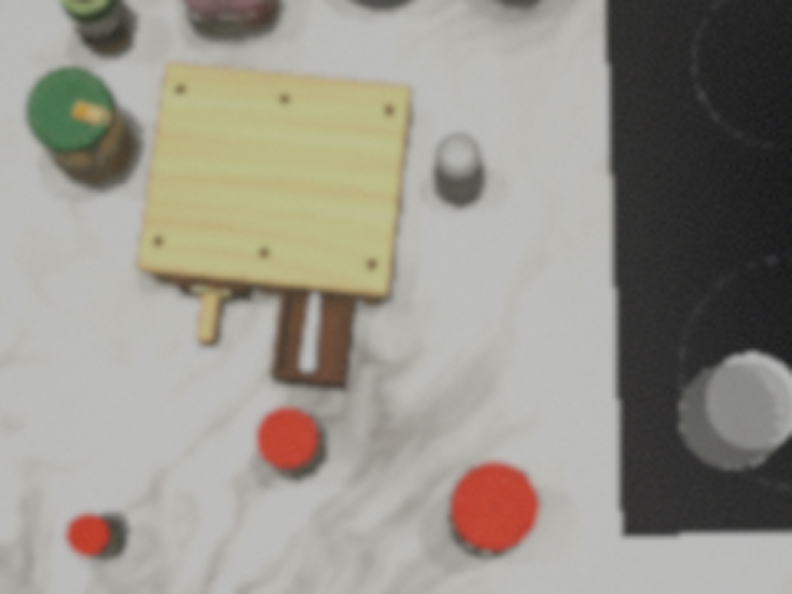

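View pics/side0z.png

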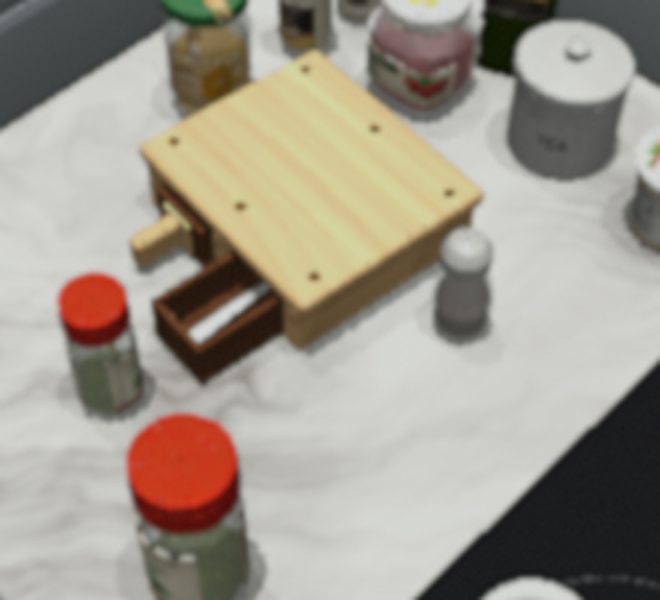

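```bash
python3 - <<'E'
from h import *
np.set_printoptions(precision=4,suppress=True)
c=env.read_camera('top'); s=env.read_camera('side')
Z=lambda u,v:(185+u/3.3-.35,140+v/3.3-.35)
Y=lambda u,v:(200+u/3-.33,120+v/3-.33)
cs=[onz(c,*Z(*p),.06) for p in [(139,267),(388,297),(410,88),(167,64)]]
cd=[onz(s,*Y(*p),.06) for p in [(141,150),(303,305),(482,194),(314,49)]]
for q in(cs,cd):
    q=np.array(q); ctr=q.mean(0); xa=(q[2]+q[3]-q[0]-q[1])/2; ya=(q[0]+q[3]-q[1]-q[2])/2
    print('riser',ctr,np.linalg.norm(xa),np.linalg.norm(ya),np.degrees(np.arctan2(xa[1],xa[0])),np.degrees(np.arctan2(-ya[0],ya[1])))
print('drawer plain end rim',onz(c,*Z(274,379),.04),onz(c,*Z(346,386),.04))
print('side',onz(s,*Y(157,305),.04),onz(s,*Y(203,353),.04))
print('nb handle tip', onz(c,*Z(207,341),.034), onz(s,*Y(138,247),.034))
print('spoon end',onz(c,*Z(308,370),.01))
for n,k in(('top',c),('side',s)):
    h=cv2.cvtColor(k['image'],cv2.COLOR_RGB2HSV); m=(((h[...,0]<8)|(h[...,0]>172))&(h[...,1]>170)&(h[...,2]>120)).astype('u1')
    nn,_,st,ce=cv2.connectedComponentsWithStats(m)
    for i in range(1,nn):
        if st[i,4]>40: print(n,ce[i],st[i],onz(k,*ce[i],.106),onz(k,*ce[i],.09))
print('shaker',onz(c,*Z(459,155),.09),'tumbler',onz(c,*Z(749,400),.088),'honey',onz(c,*Z(70,108),.114))
E
```

```text
riser [0.6919 0.1976 0.06  ] 0.16137938010384337 0.1867334613678717 -5.906941550909582 -6.900539249865317
riser [0.6928 0.1971 0.06  ] 0.16050865538844683 0.1854512497628797 -5.570433743804847 -6.38717881895696
drawer plain end rim [0.542  0.1989 0.04  ] [0.5364 0.1452 0.04  ]
side [0.5464 0.1949 0.04  ] [0.5413 0.1438 0.04  ]
nb handle tip [0.5722 0.2503 0.034 ] [0.5736 0.2467 0.034 ]
spoon end [0.5534 0.1759 0.01  ]
top [215.8855  90.1928] [208  84  16  14 166] [0.9498 0.3293 0.106 ] [0.9584 0.3329 0.09  ]
top [271.949  272.5561] [265 265  15  16 196] [0.4899 0.182  0.106 ] [0.4918 0.1835 0.09  ]
top [334.2805 293.3733] [323 282  24  24 442] [0.4412 0.0393 0.106 ] [0.4423 0.0387 0.09  ]
top [211.6941 301.5765] [207 297  11  10  85] [0.424  0.3193 0.106 ] [0.4249 0.3228 0.09  ]
side [339.2647  80.3897] [331  76  17  10 136] [0.9495 0.3281 0.106 ] [0.9674 0.343  0.09  ]
side [320.2128  89.9149] [314  85  15   9  47] [0.889  0.3342 0.106 ] [0.9054 0.3492 0.09  ]
side [159.8655 207.9916] [154 203  13  11 119] [0.4164 0.2983 0.106 ] [0.4211 0.3124 0.09  ]
side [230.4951 220.6612] [221 212  21  18 307] [0.4902 0.1808 0.106 ] [0.4968 0.192  0.09  ]
side [260.2584 274.3719] [243 259  36  32 898] [0.4521 0.0575 0.106 ] [0.4577 0.0656 0.09  ]
shaker [0.6994 0.0605 0.09  ] tumbler [ 0.517  -0.1452  0.088 ] honey [0.7299 0.3423 0.114 ]
```

```bash
python3 -m pendant '[0.58,0.78,0.1,0,0,-0.25,87, 0.58,0.78,0.1,0,0,-0.25,87, 0.58,0.78,0,0,0,-0.25,87, 0.58,0.78,0,0,0,-0.25,87, 0.58,0.78,0,0,0,-0.25,87, 0.58,0.78,0,0,0,-0.25,87, 0.58,0.78,0,0,0,-0.25,87, 0.58,0.78,0,0,0,-0.25,87, 0.58,0.78,0,0,0,-0.25,87, 0.58,0.78,0,0,0,-0.25,87]' 30
python3 -m pendant '[0.1,1,0,0,0,0,87, 0.1,1,0,0,0,0,87, 0.1,1,0,0,0,0,87, 0.1,1,0,0,0,0,87, 0.1,1,0,0,0,0,87, 0.1,1,0,0,0,0,87, 0.1,1,0,0,0,0,87, 0.1,1,0,0,0,0,87, 0.1,1,0,0,0,0,87, 0.1,1,0,0,0,0,87]'
python3 -c "
from h import *
o=env.get_obs();print(o['tool_pos'],o['tool_rot'],o['qpos'])"
```

```text
time_s: 1.45
tool_pos: [0.4485, -0.3, 0.2305]
tool_rot: [-90.0, -0.0, 174.3]
force: [0.2, -0.5, -0.0]
grip_width: 0.0871
time_s: 2.7
tool_pos: [0.4879, 0.1001, 0.2306]
tool_rot: [-90.0, 0.0, 174.4]
force: [0.3, 0.2, -0.2]
grip_width: 0.0872
[0.48791477 0.10010418 0.23063253] [-8.99742562e+01  1.97796262e-02  1.74401979e+02] [  25.51407214    1.27158802  -40.34577528  102.29455416    0.87765528
   76.72818447 -110.62412516]
```

```bash
python3 -m pendant '[0.05,1,0,0,0,-0.06,87, 0,1,-0.1,0,0,0,87, 0,0.05,-0.8,0,0,0,87, 0,0,-0.9,0,0,0,87, 0,0,-0.9,0,0,0,87, 0,0,0,0,0,0,87]'
python3 - <<'E'
from h import *
c=shot('top','t1.png'); s=shot('side','s1.png')
o=env.get_obs();print(o['tool_pos'],o['qpos'])
a=np.hstack([cv2.resize(c['image'][180:330,200:360],(400,375)),cv2.resize(s['image'][120:320,140:353],(400,375))])
cv2.imwrite('pics/m1.png',a[:,:,::-1])
E
```

```text
time_s: 3.45
tool_pos: [0.4877, 0.1801, 0.1201]
tool_rot: [-89.9, -0.3, 173.8]
force: [-0.0, -0.5, 0.4]
grip_width: 0.0868
[0.49042455 0.18118574 0.12345428] [  17.69731789   11.2237474   -44.64502486  106.95815097    8.65925634
   65.21885289 -126.22418904]
```

View pics/m1.png

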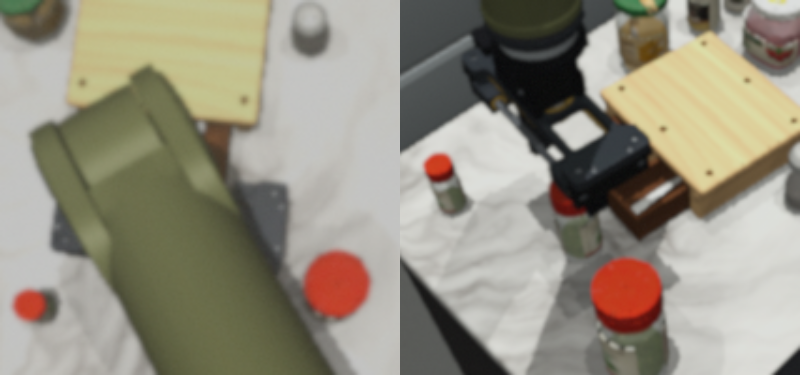

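The gripper is centred over the middle jar. In the side crop the red cap sits between the fingers at about (570,195), so I'll go down and grip.

```bash
python3 -m pendant '[0,0,-0.6,0,0,0,87, 0,0,-0.6,0,0,0,87, 0,0,-0.45,0,0,0,87, 0,0,0,0,0,0,40, 0,0,0,0,0,0,40, 0,0,0,0,0,0,40, 0,0,0,0,0,0,40, 0,0,0,0,0,0,40]' 25
```

```text
time_s: 4.55
tool_pos: [0.4903, 0.1811, 0.0569]
tool_rot: [-90.0, 0.0, 173.8]
force: [0.0, 0.7, 0.6]
grip_width: 0.0454
```

```bash
python3 -m pendant '[0,0,0,0,0,0,36, 0,0,0,0,0,0,36, 0,0,0.5,0,0,0,36, 0,0,0,0,0,0,36]' 25
```

```text
time_s: 5.05
tool_pos: [0.4914, 0.1814, 0.0786]
tool_rot: [-90.1, 0.2, 173.8]
force: [-0.6, -0.2, -1.1]
grip_width: 0.0432
```

```bash
python3 -m pendant '[0,0,0.9,0,0,0,36, 0,0,1,0,0,0,36, 0.8,0.05,0,0,0,0,36, 0.8,0.05,0,0,0,0,36, 0.8,0.05,0,0,0,0,36, 0.8,0.05,0,0,0,0,36, 0.8,0.05,0,0,0,0,36, 0.8,0.05,0,0,0,0,36, 0.8,0.03,0,0,0,0,36, 0,0,0,0,0,0,36]'
python3 - <<'E'
from h import *
c=shot('top','t2.png'); s=shot('side','s2.png')
o=env.get_obs();print(o['tool_pos'],o['qpos'],o['force'])
E
```

```text
time_s: 6.3
tool_pos: [0.7155, 0.1931, 0.1512]
tool_rot: [-90.0, -0.1, 173.7]
force: [-0.1, 0.4, -1.6]
grip_width: 0.043
[0.71333999 0.19426796 0.1519075 ] [   7.0744586    36.59020675  -38.6398201    72.08294191   22.25164795
   78.78093165 -126.38732342] [-0.58292333  0.22266019 -0.20072426]
```

View pics/s2.png

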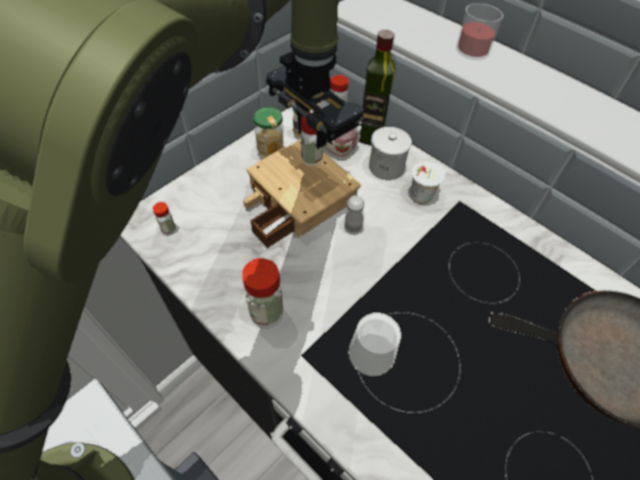

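The jar hangs upright in the gripper over the riser at about (312,145) in the side view. The other objects haven't moved. I'll lower it onto the top.

```bash
python3 -m pendant '[0,0,-0.4,0,0,0,36, 0,0,-0.35,0,0,0,36, 0,0,-0.08,0,0,0,36, 0,0,0,0,0,0,36]'
```

```text
time_s: 6.9
tool_pos: [0.7137, 0.1939, 0.1189]
tool_rot: [-90.0, -0.0, 173.8]
force: [-0.1, -0.1, -0.3]
grip_width: 0.0431
```

```bash
python3 -m pendant '[0,0,-0.03,0,0,0,36, 0,0,-0.03,0,0,0,36, 0,0,0,0,0,0,36]'
```

```text
time_s: 7.28
tool_pos: [0.7141, 0.1942, 0.1171]
tool_rot: [-90.0, 0.0, 173.8]
force: [0.2, -0.5, -0.3]
grip_width: 0.0432
```

```bash
python3 -m pendant '[0,0,-0.03,0,0,0,36, 0,0,0,0,0,0,36]'
```

```text
time_s: 7.52
tool_pos: [0.7143, 0.1942, 0.1169]
tool_rot: [-90.0, 0.1, 173.8]
force: [-0.9, -0.1, 4.9]
grip_width: 0.0432
```

```bash
python3 -m pendant '[0,0,0,0,0,0,87, 0,0,0,0,0,0,87, 0,0,0,0,0,0,87, 0,0,0,0,0,0,87, 0,0,0.5,0,0,0,87, 0,0,0.8,0,0,0,87, 0,0,0.9,0,0,0,87, -0.8,-0.17,0,0,0,0,80, -0.8,-0.17,0,0,0,0,80, -0.8,-0.17,0,0,0,0,80]'
python3 -m pendant '[-0.77,-0.16,0,0,0,0,80, 0,0,-0.5,0,0,0,80, 0,0,-0.9,0,0,0,80, 0,0,0,0,0,0,80]'
python3 - <<'E'
from h import *
c=shot('top','t3.png'); s=shot('side','s3.png')
o=env.get_obs();print(o['tool_pos'],o['qpos'])
a=np.hstack([cv2.resize(c['image'][150:300,200:360],(400,375)),cv2.resize(s['image'][80:280,200:413],(400,375))])
cv2.imwrite('pics/m3.png',a[:,:,::-1])
E
```

```text
time_s: 8.78
tool_pos: [0.6175, 0.174, 0.2056]
tool_rot: [-90.0, 0.1, 173.8]
force: [-0.2, -0.1, 1.0]
grip_width: 0.0801
time_s: 9.28
tool_pos: [0.5859, 0.1665, 0.1453]
tool_rot: [-89.9, -0.3, 173.8]
force: [0.6, -0.6, -1.3]
grip_width: 0.08
[0.58787903 0.1677193  0.14840335] [  16.06805147   21.53459559  -42.67720857   93.20326137   15.21040732
   71.21916337 -125.72498572]
```

View pics/m3.png

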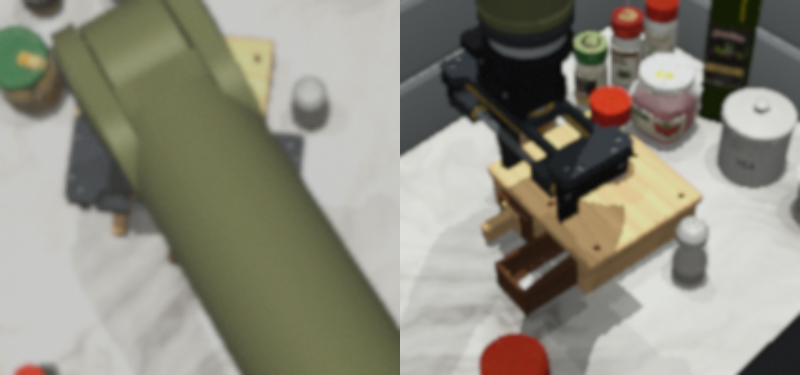

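The jar stands on the riser, with its cap at (610,105) in the side crop. The gripper is over the protruding drawer, so I'll descend.

```bash
python3 -m pendant '[0,0,-0.9,0,0,0,80, 0,0,-0.9,0,0,0,80, 0,0,-0.8,0,0,0,80, 0,0,-0.4,0,0,0,80, 0,0,-0.4,0,0,0,80, 0,0,0,0,0,0,80]'
python3 -m pendant '[0,0,0,0,0,0,50, 0,0,0,0,0,0,50, 0,0,0,0,0,0,50, 0,0,0,0,0,0,50]' 30
```

```text
time_s: 10.12
tool_pos: [0.5871, 0.1673, 0.0115]
tool_rot: [-90.0, -0.0, 173.8]
force: [-0.9, 0.4, 0.8]
grip_width: 0.0795
time_s: 10.62
tool_pos: [0.5877, 0.1681, 0.0125]
tool_rot: [-90.1, 0.1, 173.8]
force: [0.7, 0.5, 2.5]
grip_width: 0.0558
```

```bash
python3 -m pendant '[-0.3,0.03,0,0,0,0,50, -0.4,0.045,0,0,0,0,50, -0.5,0.055,0,0,0,0,50, -0.5,0.055,0,0,0,0,50, -0.5,0.055,0,0,0,0,50, -0.5,0.055,0,0,0,0,50, -0.5,0.055,0,0,0,0,50, -0.5,0.055,0,0,0,0,50, 0,0,0,0,0,0,50]'
python3 - <<'E'
from h import *
c=shot('top','t4.png'); s=shot('side','s4.png')
o=env.get_obs();print(o['tool_pos'],o['qpos'])
a=np.hstack([cv2.resize(c['image'][150:350,200:413],(400,375)),cv2.resize(s['image'][120:320,140:353],(400,375))])
cv2.imwrite('pics/m4.png',a[:,:,::-1])
E
```

```text
time_s: 11.75
tool_pos: [0.437, 0.1835, 0.0124]
tool_rot: [-89.9, -0.0, 173.9]
force: [-2.7, -0.7, 10.6]
grip_width: 0.0557
[0.43702585 0.18356797 0.01242689] [  16.17665033   14.9150862   -45.6578778   118.61326694   13.6185105
   51.7782925  -133.18257003]
```

View pics/m4.png

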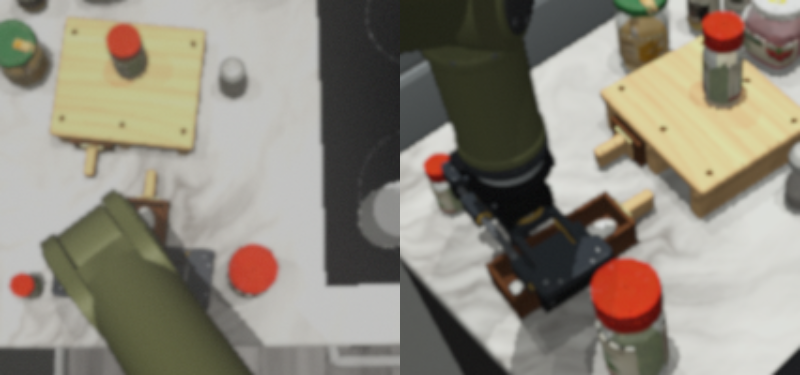

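The drawer is fully out with the spoon in it, and its handle points at the riser. In the side crop the handle is at (635,205). I'll regrip nearer the handle end.

```bash
python3 -m pendant '[0,0,0,0,0,0,78, 0,0,0,0,0,0,78, 0,0,0,0,0,0,78, 0.42,-0.045,0,0,0,0,78, 0.42,-0.045,0,0,0,0,78, 0.4,-0.045,0,0,0,0,78, 0,0,0,0,0,0,50, 0,0,0,0,0,0,50, 0,0,0,0,0,0,50, 0,0,0,0,0,0,50]' 45
python3 -m pendant '[0,0,0.2,0,0,0,50, 0,0,0.4,0,0,0,50, 0,0,0,0,0,0,50]' 45
python3 - <<'E'
from h import *
c=shot('top','t5.png'); s=shot('side','s5.png')
o=env.get_obs();print(o['tool_pos'],o['qpos'],o['wrist_torque'])
a=np.hstack([cv2.resize(c['image'][150:350,200:413],(400,375)),cv2.resize(s['image'][120:320,140:353],(400,375))])
cv2.imwrite('pics/m5.png',a[:,:,::-1])
E
```

```text
time_s: 13.1
tool_pos: [0.4882, 0.1783, 0.0117]
tool_rot: [-90.0, -0.0, 173.8]
force: [-0.6, 0.4, -0.9]
grip_width: 0.056
time_s: 13.48
tool_pos: [0.4903, 0.1786, 0.0377]
tool_rot: [-90.1, 0.2, 173.8]
force: [0.6, 0.2, -2.3]
grip_width: 0.0557
[0.48917687 0.17802079 0.03627425] [  16.40225774   18.13787309  -44.19434198  111.71349865   15.22463761
   55.97599751 -131.18240809] [0.04141117 0.01994325 0.00368084]
```

View pics/m5.png

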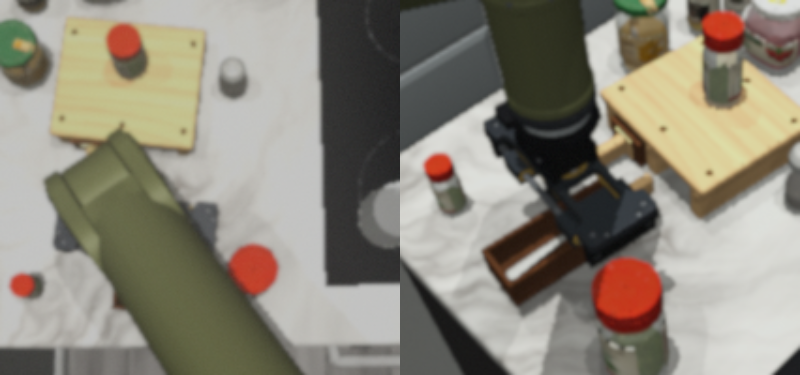

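```bash
python3 -m pendant '[0,0,0.6,0,0,0,50, 0,0.05,0.7,0,0,0,50, 0,0.05,0.7,0,0,0,50, 0,0.05,0.7,0,0,0,50, 0,0.05,0.7,0,0,0,50, 0,0,0,0,0,0.3,50, 0,0,0,0,0,0.6,50, 0,0,0,0,0,0.9,50, 0,0,0,0,0,0.9,50, 0,0,0,0,0,0.9,50]'
python3 -m pendant '[0,0,0,0,0,0.9,50, 0,0,0,0,0,0.9,50, 0,0,0,0,0,0.9,50, 0,0,0,0,0,0.9,50, 0,0,0,0,0,0.9,50, 0,0,0,0,0,0.9,50, 0,0,0,0,0,0.9,50, 0,0,0,0,0,0.9,50, 0,0,0,0,0,0.9,50, 0,0,0,0,0,0.9,50]'
python3 -m pendant '[0,0,0,0,0,0.9,50, 0,0,0,0,0,0.9,50, 0,0,0,0,0,0.9,50, 0,0,0,0,0,0.9,50, 0,0,0,0,0,0.9,50, 0,0,0,0,0,0.9,50, 0,0,0,0,0,0,50, 0,0,0,0,0,0,50]'
python3 - <<'E'
from h import *
c=shot('top','t6.png'); s=shot('side','s6.png')
o=env.get_obs();print(o['tool_pos'],o['tool_rot'],o['qpos'],o['grip_width'])
a=np.hstack([cv2.resize(c['image'][150:350,200:413],(400,375)),cv2.resize(s['image'][120:320,140:353],(400,375))])
cv2.imwrite('pics/m6.png',a[:,:,::-1])
E
```

```text
time_s: 14.82
tool_pos: [0.4884, 0.186, 0.1713]
tool_rot: [-90.0, -0.1, -149.9]
force: [-0.3, -0.1, -2.7]
grip_width: 0.0553
time_s: 16.08
tool_pos: [0.4884, 0.1859, 0.1713]
tool_rot: [-90.1, 0.0, -59.9]
force: [0.7, 0.5, -3.0]
grip_width: 0.0553
time_s: 17.08
tool_pos: [0.4886, 0.1859, 0.1715]
tool_rot: [-90.0, 0.0, -6.3]
force: [-0.0, -0.4, -3.1]
grip_width: 0.0556
[0.48873631 0.18600738 0.17169085] [-9.00135566e+01  3.59659272e-04 -6.28389326e+00] [ 39.70874419  16.04140894 -71.76215755 103.21442346  16.00074449
  72.31825891  47.3698593 ] 0.05569852039974568
```

View pics/m6.png

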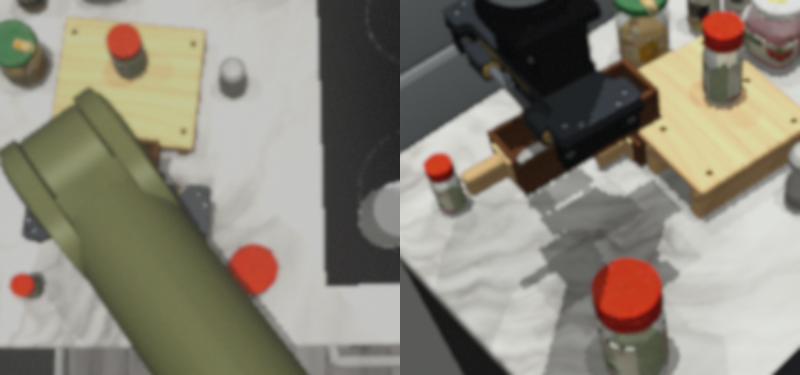

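The drawer has been turned: its handle is now towards the robot at (485,175) in the side crop, and its plain end points at the riser. I'll lower it in front of the right bay.

```bash
python3 -m pendant '[0,-0.1,-0.5,0,0,0,50, 0,-0.07,-0.7,0,0,0,50, 0,0,-0.7,0,0,0,50, 0,0,-0.7,0,0,0,50, 0,0,-0.6,0,0,0,50, 0,0,-0.4,0,0,0,50, 0,0,-0.2,0,0,0,50, 0,0,-0.1,0,0,0,50, 0,0,0,0,0,0,50]'
python3 - <<'E'
from h import *
c=shot('top','t7.png'); s=shot('side','s7.png')
o=env.get_obs();print(o['tool_pos'],o['tool_rot'],o['qpos'],o['grip_width'])
cv2.imwrite('pics/m7.png',cv2.resize(s['image'][140:290,220:420],(800,600),interpolation=cv2.INTER_CUBIC)[:,:,::-1])
cv2.imwrite('pics/m7t.png',cv2.resize(c['image'][150:300,205:405],(800,600),interpolation=cv2.INTER_CUBIC)[:,:,::-1])
E
```

```text
time_s: 18.3
tool_pos: [0.4892, 0.1795, 0.0161]
tool_rot: [-90.0, -0.0, -6.2]
force: [0.5, 0.1, -2.8]
grip_width: 0.0558
[0.4893797  0.17950488 0.01641964] [-8.99760978e+01 -7.18419291e-02 -6.19542793e+00] [ 29.61760357  27.46159825 -61.58557146 112.03590508  28.77098259
  57.50320563  38.38997674] 0.055923377377914696
```

View pics/m7.png

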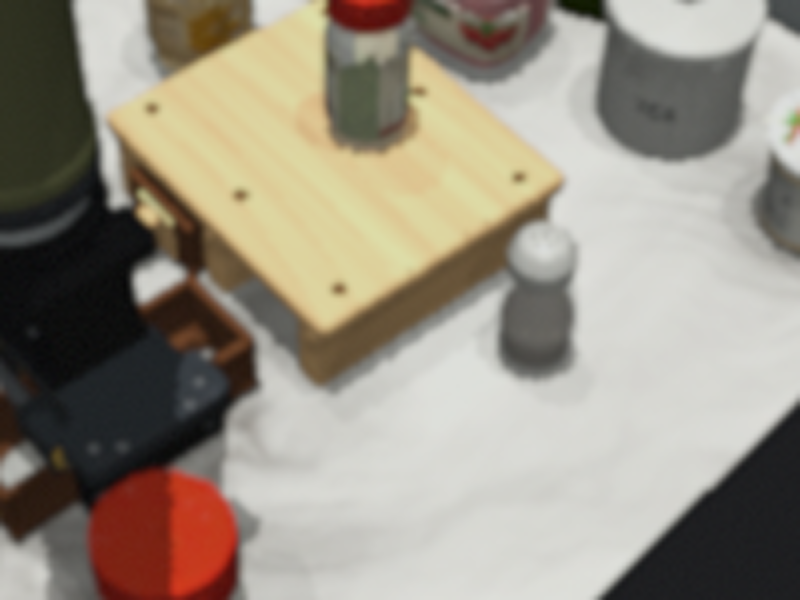

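View pics/m7t.png

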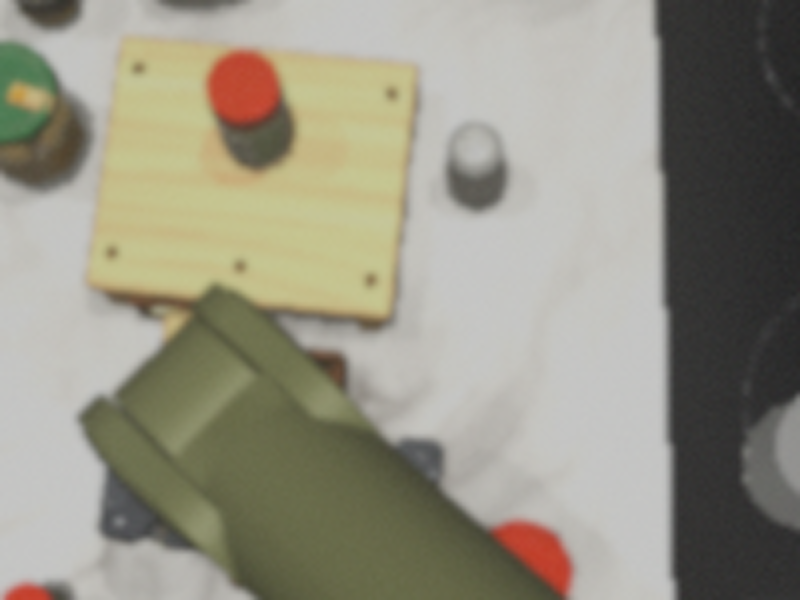

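```bash
python3 - <<'E'
from h import *
np.set_printoptions(precision=4,suppress=True)
c=env.read_camera('top'); s=env.read_camera('side')
Y=lambda u,v:(220+u/4-.4,140+v/4-.4); T=lambda u,v:(205+u/4-.4,150+v/4-.4)
def rep(k,f,cor,pts):
    q=np.array([onz(k,*f(*p),.06) for p in cor]); ctr=q.mean(0); xa=(q[2]+q[3]-q[0]-q[1]); ya=(q[0]+q[3]-q[1]-q[2])
    th=(np.arctan2(xa[1],xa[0])+np.arctan2(-ya[0],ya[1]))/2
    print(ctr,np.degrees(th))
    R=np.array([[np.cos(th),np.sin(th)],[-np.sin(th),np.cos(th)]])
    for u,v,z in pts: print('  riserframe',R@(onz(k,*f(u,v),z)-ctr)[:2])
rep(c,T,[(87,284),(390,322),(417,66),(122,37)],[(345,354,.0445)])
rep(s,Y,[(107,120),(321,335),(566,180),(339,-13)],[(195,278,.0445),(253,345,.0445)])
o=env.get_obs(); print(o['tool_pos'])
E
```

```text
[0.6919 0.1981 0.06  ] -6.519644089052714
  riserframe [-0.103  -0.0684]
[0.6915 0.196  0.06  ] -6.190966091946883
  riserframe [-0.1019 -0.015 ]
  riserframe [-0.1051 -0.0676]
[0.4893 0.1794 0.0164]
```

```bash
python3 -m pendant '[0,0.03,-0.09,0,0,0,50, 0,0,0,0,0,0,50, 0.3,-0.033,0,0,0,0,50, 0.3,-0.033,0,0,0,0,50, 0.2,-0.022,0,0,0,0,50, 0.2,-0.022,0,0,0,0,50, 0,0,0,0,0,0,50]'
python3 - <<'E'
from h import *
c=shot('top','t8.png'); s=shot('side','s8.png')
o=env.get_obs();print(o['tool_pos'],o['force'])
cv2.imwrite('pics/m8.png',cv2.resize(s['image'][140:290,220:420],(800,600),interpolation=cv2.INTER_CUBIC)[:,:,::-1])
E
```

```text
time_s: 19.38
tool_pos: [0.5295, 0.1761, 0.0121]
tool_rot: [-90.0, -0.0, -6.2]
force: [-0.4, -0.6, -2.5]
grip_width: 0.0552
[0.52844741 0.17625316 0.01203498] [ 0.29879905 -0.70218302 -3.20144057]
```

View pics/m8.png

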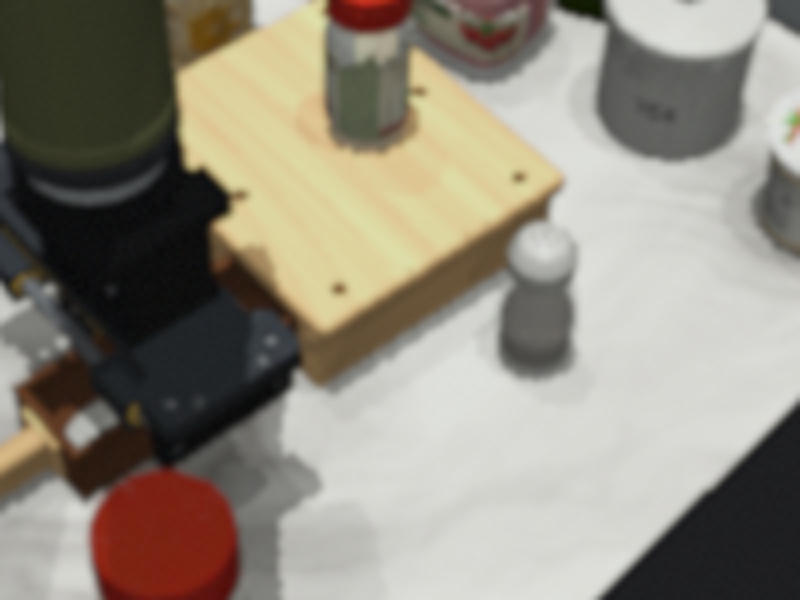

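The drawer's plain end is about 20 mm inside the right bay with no contact force. I'll carry on.

```bash
python3 -m pendant '[0.3,-0.033,0,0,0,0,50, 0.3,-0.033,0,0,0,0,50, 0.3,-0.033,0,0,0,0,50, 0.3,-0.033,0,0,0,0,50, 0.1,-0.011,0,0,0,0,50, 0,0,0,0,0,0,50]'
```

```text
time_s: 20.23
tool_pos: [0.5808, 0.1705, 0.012]
tool_rot: [-90.0, 0.0, -6.2]
force: [0.7, -0.2, -2.2]
grip_width: 0.0557
```

```bash
python3 -m pendant '[0,0,0,0,0,0,78, 0,0,0,0,0,0,78, 0,0,0,0,0,0,78, 0,0,0.6,0,0,0,78, 0,0,0.9,0,0,0,60, -0.65,0.071,0,0,0,0,46, -0.65,0.071,0,0,0,0,46, -0.66,0.071,0,0,0,0,46, 0,0,0,0,0,0,46]'
python3 - <<'E'
from h import *
c=shot('top','t9.png'); s=shot('side','s9.png')
o=env.get_obs();print(o['tool_pos'],o['force'],o['qpos'])
cv2.imwrite('pics/m9.png',cv2.resize(s['image'][140:290,190:390],(800,600),interpolation=cv2.INTER_CUBIC)[:,:,::-1])
E
```

```text
time_s: 21.35
tool_pos: [0.5013, 0.1796, 0.0736]
tool_rot: [-90.1, -0.1, -6.0]
force: [2.2, 0.2, 0.1]
grip_width: 0.0471
[0.50357414 0.17883971 0.07350246] [1.13333599 0.55651876 0.11493806] [ 32.44196863  24.28177535 -64.52940903 107.85792964  24.66250309
  63.29365719  42.22649524]
```

View pics/m9.png

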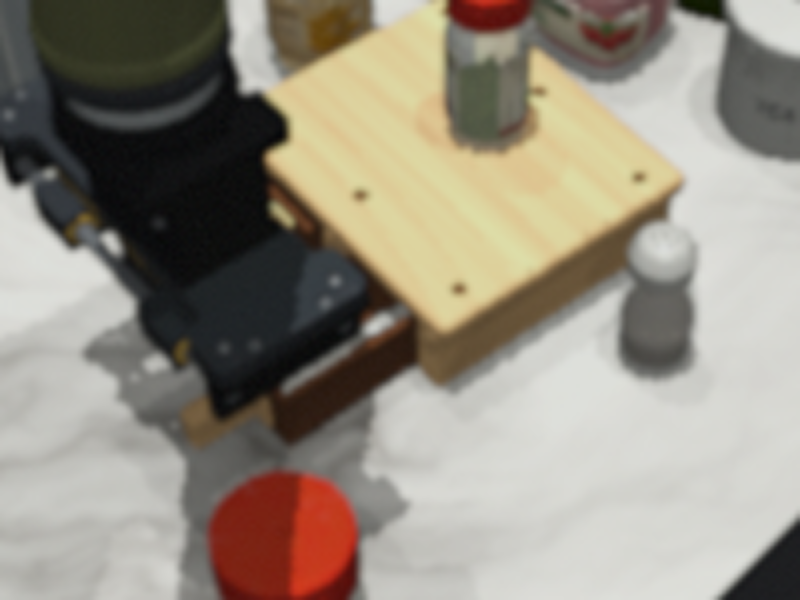

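The drawer is about 70 mm in, with the handle at (220,415). The spoon appears close to the right wall, so I'll clear the view and check it before pushing.

```bash
python3 -m pendant '[0,0,0.9,0,0,0,46, 0,0,0.9,0,0,0,46, 0,0.6,0.8,0,0,0,46, 0,0.9,0.5,0,0,0,46, 0,0.9,0,0,0,0,46, 0,0.6,0,0,0,0,46, 0,0,0,0,0,0,46]'
python3 - <<'E'
from h import *
c=shot('top','t10.png'); s=shot('side','s10.png')
o=env.get_obs();print(o['tool_pos'],o['qpos'])
cv2.imwrite('pics/m10.png',cv2.resize(s['image'][170:270,210:343],(800,600),interpolation=cv2.INTER_CUBIC)[:,:,::-1])
cv2.imwrite('pics/m10t.png',cv2.resize(c['image'][190:290,220:353],(800,600),interpolation=cv2.INTER_CUBIC)[:,:,::-1])
E
```

```text
time_s: 22.32
tool_pos: [0.5023, 0.3012, 0.1969]
tool_rot: [-89.9, 0.0, -6.0]
force: [-0.2, -0.1, 0.5]
grip_width: 0.0461
[0.50312195 0.29825765 0.19628775] [ 19.85691597  24.07850591 -66.92721098  93.14814773  22.57943785
  77.89605562  33.66492764]
```

View pics/m10.png

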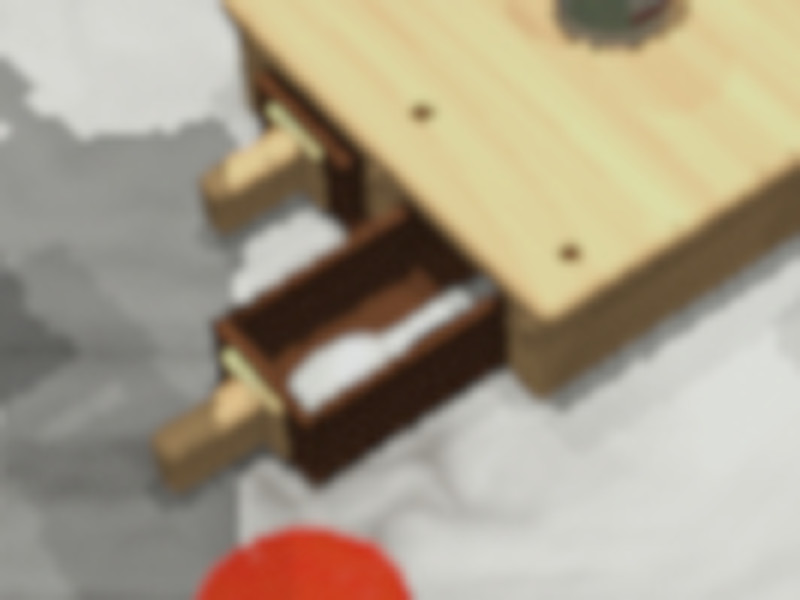

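View pics/m10t.png

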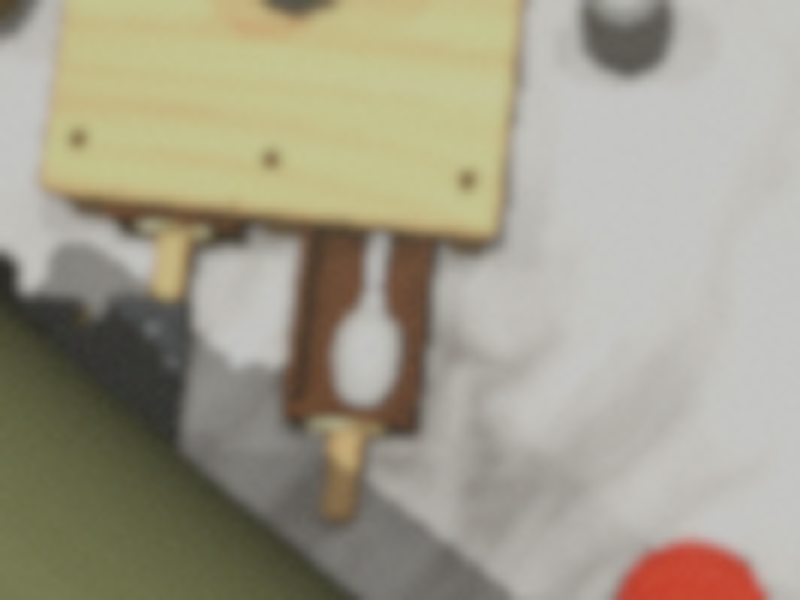

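The spoon lies flat in the middle of the drawer (365,350 in the top crop), and the handle runs from about (350,430) to (340,515). I'll compute its position and the remaining travel.

```bash
python3 - <<'E'
from h import *
np.set_printoptions(precision=4,suppress=True)
c=env.read_camera('top'); s=env.read_camera('side')
T=lambda u,v:(220+u/6.015-.4,190+v/6-.4); Y=lambda u,v:(210+u/6.015-.4,170+v/6-.4)
print(onz(c,*T(347,436),.034),onz(c,*T(338,512),.034),onz(s,*Y(172,440),.034))
f=[onz(c,*T(p,q),.04) for p,q in((287,408),(418,430))]; print('front rim',f)
f2=[onz(s,*Y(p,q),.04) for p,q in((218,322),(313,432))]; print(f2)
th=np.radians(-6.2)
for q in f+f2:
    d=q[:2]-np.array([.692,.1973]); print(d[0]*np.cos(th)+d[1]*np.sin(th),-d[0]*np.sin(th)+d[1]*np.cos(th))
print(env.get_obs()['tool_pos'])
E
```

```text
[0.5235 0.1756 0.034 ] [0.4922 0.179  0.034 ] [0.4948 0.1778 0.034 ]
front rim [array([0.5344, 0.1997, 0.04  ]), array([0.5249, 0.1462, 0.04  ])]
[array([0.5345, 0.2   , 0.04  ]), array([0.5266, 0.1442, 0.04  ])]
-0.15698394112692754 -0.01465182927222116
-0.1605542288780267 -0.0688512072159545
-0.15684940776300585 -0.014371157840258834
-0.15868290376916996 -0.0706950452867432
[0.5033 0.2974 0.1961]
```

```bash
python3 -m pendant '[0.09,-0.8,0,0,0,0,46, 0,-0.9,0,0,0,0,46, 0,-0.8,-0.3,0,0,0,46, 0,-0.55,-0.7,0,0,0,46, 0,0,-0.9,0,0,0,46, 0,0,-0.8,0,0,0,46, 0,0,-0.7,0,0,0,46, 0,0,-0.6,0,0,0,46, 0,0,-0.5,0,0,0,46, 0,0,0,0,0,0,46]'
python3 -m pendant '[0,0,0,0,0,0,8, 0,0,0,0,0,0,8, 0,0,0,0,0,0,8, 0,0,0,0,0,0,8]' 20
```

```text
time_s: 23.78
tool_pos: [0.5052, 0.1758, 0.015]
tool_rot: [-90.1, 0.1, -6.2]
force: [0.2, -0.6, -0.5]
grip_width: 0.0461
time_s: 24.28
tool_pos: [0.5063, 0.1771, 0.0166]
tool_rot: [-90.0, -0.0, -6.2]
force: [-0.2, 1.2, 0.5]
grip_width: 0.0144
```

```bash
python3 -m pendant '[0.2,-0.025,0,0,0,0,8, 0.25,-0.027,0,0,0,0,8, 0.25,-0.027,0,0,0,0,8, 0.25,-0.027,0,0,0,0,8, 0.25,-0.027,0,0,0,0,8, 0.25,-0.027,0,0,0,0,8, 0.2,-0.022,0,0,0,0,8, 0,0,0,0,0,0,8]'
python3 - <<'E'
from h import *
o=env.get_obs();print(o['tool_pos'],o['force'])
E
```

```text
time_s: 25.28
tool_pos: [0.572, 0.1705, 0.0166]
tool_rot: [-89.9, 0.0, -6.2]
force: [-1.3, 1.3, 4.7]
grip_width: 0.0137
[0.57203246 0.17048259 0.01659611] [-1.32495294  1.26071207  4.65226781]
```

```bash
python3 -m pendant '[0.12,-0.013,0,0,0,0,8, 0.1,-0.011,0,0,0,0,8, 0,0,0,0,0,0,8]'
python3 - <<'E'
from h import *
c=shot('top','t11.png'); s=shot('side','s11.png')
o=env.get_obs();print(o['tool_pos'],o['force'])
cv2.imwrite('pics/m11.png',cv2.resize(s['image'][140:290,190:390],(800,600),interpolation=cv2.INTER_CUBIC)[:,:,::-1])
E
```

```text
time_s: 25.65
tool_pos: [0.5797, 0.1697, 0.0166]
tool_rot: [-90.0, 0.1, -6.1]
force: [-5.5, 0.9, 6.1]
grip_width: 0.0137
[0.57971123 0.16967097 0.01658077] [-4.66252248  1.69213895  5.78487115]
```

View pics/m11.png

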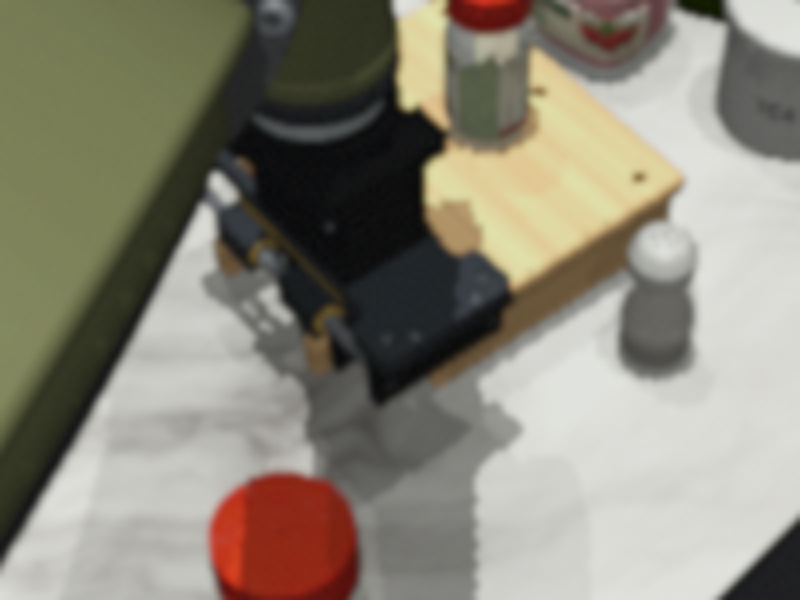

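The drawer looks to be at or near home, with a resistance of about 5 N in x. I'll release it, back off and check.

```bash
python3 -m pendant '[0,0,0,0,0,0,44, 0,0,0,0,0,0,44, 0,0,0,0,0,0,44, 0,0,0.6,0,0,0,44, 0,0,0.9,0,0,0,44, -0.3,0,0.9,0,0,0,44, -0.8,0,0.9,0,0,0,44, 0,-0.9,0.2,0,0,0,44, 0,-0.9,0,0,0,0,44, 0,-0.9,0,0,0,0,44]'
python3 -m pendant '[0,-0.9,0,0,0,0,44, 0,-0.9,0,0,0,0,44, 0,-0.9,0,0,0,0,44, 0,-0.9,0,0,0,0,44, 0,0,0,0,0,0,44]'
python3 - <<'E'
from h import *
c=shot('top','t12.png'); s=shot('side','s12.png')
o=env.get_obs();print(o['tool_pos'],o['qpos'])
cv2.imwrite('pics/m12.png',cv2.resize(s['image'][140:290,190:390],(800,600),interpolation=cv2.INTER_CUBIC)[:,:,::-1])
cv2.imwrite('pics/m12t.png',cv2.resize(c['image'][150:300,205:405],(800,600),interpolation=cv2.INTER_CUBIC)[:,:,::-1])
E
```

```text
time_s: 27.0
tool_pos: [0.5372, 0.06, 0.158]
tool_rot: [-90.0, -0.1, -6.1]
force: [0.4, 0.1, -0.0]
grip_width: 0.0441
time_s: 27.62
tool_pos: [0.5371, -0.0871, 0.1573]
tool_rot: [-90.1, -0.1, -6.5]
force: [0.4, 0.4, 0.1]
grip_width: 0.0441
[ 0.53715036 -0.0828751   0.15730524] [ 62.7720178   18.68729143 -66.06588985 101.65891633  18.00231191
  71.34173235  75.7626894 ]
```

View pics/m12.png

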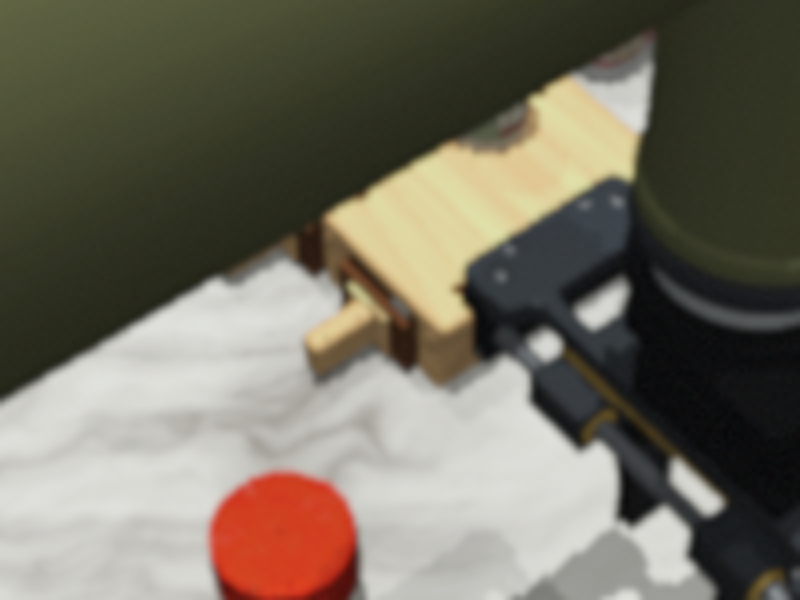

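View pics/m12t.png

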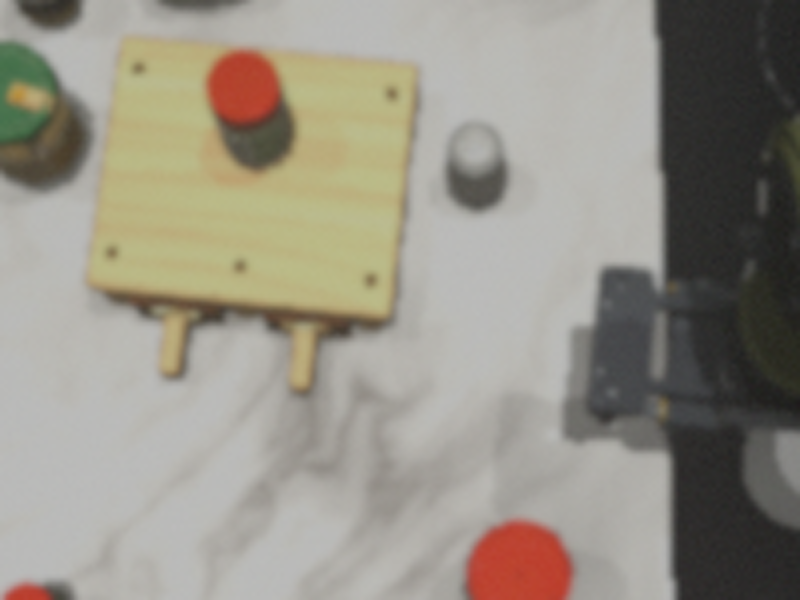

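```bash
python3 - <<'E'
from h import *
np.set_printoptions(precision=4,suppress=True)
c=env.read_camera('top'); s=env.read_camera('side')
T=lambda u,v:(205+u/4-.4,150+v/4-.4); Y=lambda u,v:(190+u/4-.4,140+v/4-.4)
th=np.radians(-6.2)
def rf(q):
    d=q[:2]-np.array([.692,.1973]); return d[0]*np.cos(th)+d[1]*np.sin(th),-d[0]*np.sin(th)+d[1]*np.cos(th)
print('tip',rf(onz(c,*T(301,389),.034)),rf(onz(s,*Y(311,353),.034)))
print('base',rf(onz(c,*T(303,322),.034)))
print('nb tip',rf(onz(c,*T(171,376),.034)))
print('jar top',rf(onz(c,*T(244,88),.166)), 'jar tops earlier frame')
E
```

```text
tip (np.float64(-0.12632443462687548), np.float64(-0.04166009343187484)) (np.float64(-0.127918706237136), np.float64(-0.04681373580240926))
base (np.float64(-0.08413630359751322), np.float64(-0.03801970835903695))
nb tip (np.float64(-0.12641909797836512), np.float64(0.039627415183436064))
jar top (np.float64(0.021074008983976385), np.float64(-0.0014382148385702741)) jar tops earlier frame
```

```bash
python3 -m pendant '[0,0,0,0,0,0,44, 0,0,0,0,0,0,44]'; python3 -c "
from cell import env
print(env.sign_off())"
```

```text
time_s: 28.08
tool_pos: [0.5368, -0.0825, 0.1563]
tool_rot: [-90.0, -0.0, -6.1]
force: [-0.3, 0.2, -0.0]
grip_width: 0.0439
the job is handed in; nothing more can be done
None
```

The spice jar is standing on the riser, and the drawer is turned round and back in its own bay with the handle outwards. I handed the job in at about 28 s; no verdict is reported.

I stood the jar on the riser, pulled the drawer out, gripped it again by its sides, turned it in the air and slid it in. The last stretch was a push on the handle.

**Last checks:**
- **Drawer:** the handle tip is at riser x of about -0.126 to -0.128 m. That puts the front face within about 6 mm of the riser's front edge and the drawer's centre at about -0.011 to -0.013 m, inside the allowed range.
- **Drawer angle:** the handle edges in the top view suggested about 0.09 rad, which disagrees with the 0.08 limit. I put that down to about a pixel of error, because the bay's clearance allows only about 0.05 rad. In the side view the tip's sideways position also differed by about 5 mm.
- **Teaspoon:** it was seen lying flat in the drawer just before the final push. It can't be seen fully now that the drawer is home.
- **Jar:** it stands at about x +0.02 m, y 0 on the riser. I judged it upright by eye and did not measure its angle.
- **Everything else:** the other drawer's handle tip is within about 2 mm of where it started. The honey jar and shaker look unmoved in the last pictures. I did not measure the tumbler again at the end, and the arm partly hid it in the last picture. The gripper touches nothing.

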